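# Take the sliding lid off the long stopper box

## Task

Open the longer of the two wooden stopper boxes: lift the grip end of its sliding lid over the stop lip, slide the lid out over the lip until it is clear of the grooves, and lay it flat, grip up, in the middle of the grey rubber mat. Leave the short box shut.

Things in the scene. Friction and masses are not known exactly. Their poses are not given: they have to be found in the camera images.
- long_box: Long wooden box, fixed, 150 x 88 x 66 mm; origin under its centre. Lid rests on ledges at z 50, slides out along box -x (towards the robot). Stop lip at x -75 to -68 rises to z 57. Side grooves at x +25 to +75 (flange underside z 60) keep the tail down: tip the lip end up 7 to 14 mm about the tail; a level lift jams (the grip may pivot between the fingers). Slid out 45 mm, the lid is free. 1.5 mm side play.
- long_lid_mid (a point): Mid-point of the long box's loose wooden lid, 130 (x) x 70 (y) x 5 mm, 130 g; z up, -x is the lip end. Shut at the start: at (-1, 0, 52.5) mm in the box's frame, axes alike. A grip block 26 (x) x 22 (y) mm stands on it, centred 45 mm from this point along the lid's -x, from the lid's top up to 32 mm above this point.
- mat_mid (a point): Centre of the top of the plain grey ribbed rubber mat, 210 (x) x 140 (y) x 3 mm, fixed flat on the bench; z up, x along its long side.
- short_lid_mid (a point): Mid-point of the short box's lid, a plate 75 x 70 x 5 mm with a like grip block, shut on a box of the same wood and build but only 95 mm long. To be left alone.
Mind the look-alikes: they are no part of the job. What is shaped like the part that bears long_lid_mid but orange or turquoise is not meant. What is shaped like the long_box but blue or pink is not meant.

How it is judged:
By the outcome, as a careful person would: the job done as asked, in the order asked, and still so for the second after the job is handed in, with the robot touching nothing.
It also fails if it takes over 38 s, if anything falls off the work surface, if the arm or the gripper's body presses on something with over 40 N, if the wrist force passes 120 N, or if a joint passes its speed limit or range.

## Robot

A 6-joint arm with a two-finger parallel gripper is mounted at the origin on the work surface. World frame = base frame: x ahead of the robot, y to its left, z up, the work surface at z = 0. Lengths are in m, angles in rad, forces in N, time in s.
With the tool pointing down it reaches from about 0.3 to 0.95 m from the base axis. Payload 3.1 kg.
Tool frame: the origin (TCP) lies midway between the tips of the shut fingers; the grasp point (between the pads) lies 19 mm behind it (bot.grasp_offset is the z of the grasp point in the tool frame, in m); z points along the fingers, y is the line along which they close (so a half turn about z gives the same grasp; the last joint's range is limited). The gripper opens to 85 mm and grips with 20 to 120 N. Pads are 22 mm wide; open, the fingers measure 114 mm over their backs; the gripper's body (76 mm by 85 mm) begins 54 mm behind the grasp point. The pads swing forward as they close: fully open they stand 13 mm farther back than shut.
Start: joints at [-1.185, 0.308, 1.634, -0, 1.2, -0.07], TCP at [0.275, -0.561, 0.231] pointing down, gripper open.
Joint ranges: [-3.06, 3.06], [-0.79, 1.96], [0.05, 2.63], [-1.19, 4.34], [0.05, 2.64], [-2.94, 2.94]. Speed limits (rad/s): [2.79, 2.79, 3.14, 3.14, 3.14, 3.14].

## Interface

Orientations are given as a 3x3 rotation matrix whose columns are the frame's x, y, z axes.
In Python, from bench import bot, imaging, job gives the robot as it stands.
- The arm moves only by the tool apply_moves, never from a script. Its argument "targets" is a list of rows, each a list of 5 numbers: the finger opening in mm, from 0 to 85.4, then the shift along the tool's x, y, z in units of 30 mm (1.0 is 30 mm), then the turn about the tool's z in units of 5 degrees (1.0 is 5 degrees). In form: [[hand, x, y, z, spin], ...]. A call has 1 to 5 rows; each row is the pose to reach, as a shift and turn from the pose commanded when the call began, along the tool's axes at that moment; what a row does not reach only later rows make up. A row lasts 1/12 s, in which the tool goes at most 41.7 mm and 7.16 degrees, less where a joint would pass 70% of its speed; a pose out of reach is approached as far as the arm can. A call with a gripper value outside its range is refused whole. The fingers move at their own pace and stop on an object; "squeeze" is the grip in N (left out, the last holds). Time passes only in rows, so rows that repeat a pose let the fingers close. It gives the time, the measured TCP pose, the force, the opening and the grip force at its end, in the units of the state.
- bot.get_state(): the state, without advancing time (a new reading comes with each control period).
- imaging.grab_frame(name): name is "scene" or "top" or "wrist"; returns a dict with "frame" (384x512x3 uint8, blue, green, red), "intrinsics" (3x3 intrinsics, pixels), "k1" (the pictures are not rectified: a ray, as slopes to the right and down, at radius r is drawn at 1 + k1 r^2 times it, then the intrinsics apply), "R" (3x3) and "t" (3): a world point X has camera coordinates R X + t; the wrist camera has in their place "hand_eye" (4x4, takes a point from camera to tool coordinates, whose origin is the TCP and whose axes are the flange's). Camera axes: x right, y down, z forward; pixel columns grow to the right and rows downward; lengths in m; the calibration is good to about 2 mm. A picture is of the moment at which its call begins: read the wrist's pose just before it. There is no depth.
- job.finish_job(): hands the job in; it is judged then, once.
The state is a dict: "clock": time; "joint_positions": joint angles; "dq": joint speeds; "tau": joint torques, N m; "tcp_pos": TCP position; "eef_rot": TCP orientation; "force": force on the tool from outside, world axes, zero at the start; "wrist_torque": the same for the moment, N m; "opening": opening from 0.0 (shut) to 1.0 (fully open); "grasp_force": force on a finger pad.
Only numpy, scipy, OpenCV 4.12 (cv2) and the standard library are available. Lean on these libraries where they do the work, as an engineer would, in place of code of your own. Each camera call takes 0.05 s, during which the arm holds its last target. There are 200 camera calls.

## Working session

There is one attempt and no reset: what is moved stays moved. The work goes in short steps, Python scripts to look and compute and a tool call to move; the robot and the scene stay as the last step left them, time stands still between calls to the robot, and variables do not carry over. Pictures are saved under pics/ and viewed, at most 10 in all, crops included, and the job is handed in when it is done.

Besides the shell and the picture viewer there is one more tool, called by a JSON object that holds its "method" and its "body", one argument or row to a line. apply_moves: Moves the arm, as the interface text tells. Its arguments: {"type":"object","properties":{"targets":{"type":"array"},"squeeze":{"type":"number"}},"required":["targets"]}

```bash
mkdir -p pics; ls
cat > h.py <<'E'
import numpy as np, cv2
from bench import bot, imaging, job
def ray(f,u,v):
    K=np.array(f["intrinsics"],float); k=float(np.ravel(f["k1"])[0])
    d=cv2.undistortPoints(np.array([[[u,v]]],float),K,np.array([k,0,0,0.]))[0,0]
    if "R" in f: R=np.array(f["R"]);t=np.array(f["t"]).ravel()
    else:
        T=f["Twc"]; R=T[:3,:3].T; t=-R@T[:3,3]
    return -R.T@t, R.T@np.array([d[0],d[1],1.])
def onplane(f,u,v,z):
    o,d=ray(f,u,v); return o+d*(z-o[2])/d[2]
def grab(n):
    s=bot.get_state(); f=imaging.grab_frame(n)
    if n=="wrist":
        T=np.eye(4);T[:3,:3]=np.array(s["eef_rot"]);T[:3,3]=s["tcp_pos"]; f["Twc"]=T@np.array(f["hand_eye"])
    return f
E
python3 - <<'E'
from h import *
s=bot.get_state();print(s["clock"],s["tcp_pos"],np.round(s["eef_rot"],3).tolist(),bot.grasp_offset,s["force"])
a=grab("scene");b=grab("top")
import pickle;pickle.dump((a,b),open("f0.pkl","wb"))
cv2.imwrite("pics/a.png",cv2.resize(a["frame"],(800,600)));cv2.imwrite("pics/b.png",cv2.resize(b["frame"],(800,600)))
for f in(a,b):print(np.round(f["R"],2).tolist(),f["t"],f["k1"],f["intrinsics"])
E
```

```text
pics
0.0 [ 0.27479019 -0.56043317  0.23004493] [[0.898, 0.44, -0.001], [0.44, -0.898, 0.002], [0.0, -0.002, -1.0]] -0.0187 [ 0.69186473 -0.43097148 -0.17379587]
[[0.78, 0.62, -0.01], [0.51, -0.65, -0.57], [-0.36, 0.44, -0.82]] [-0.25866302 -0.31705236  1.29194087] -0.07314493689882588 [[376.18405973   0.         255.49566772]
 [  0.         376.18405973 189.4597358 ]
 [  0.           0.           1.        ]]
[[0.01, -1.0, -0.0], [-1.0, -0.01, -0.08], [0.08, 0.0, -1.0]] [-0.15762122  0.46427655  1.56295403] -0.012205915549763361 [[468.1460186    0.         248.62579423]
 [  0.         468.1460186  197.22891407]
 [  0.           0.           1.        ]]
```

View pics/a.png

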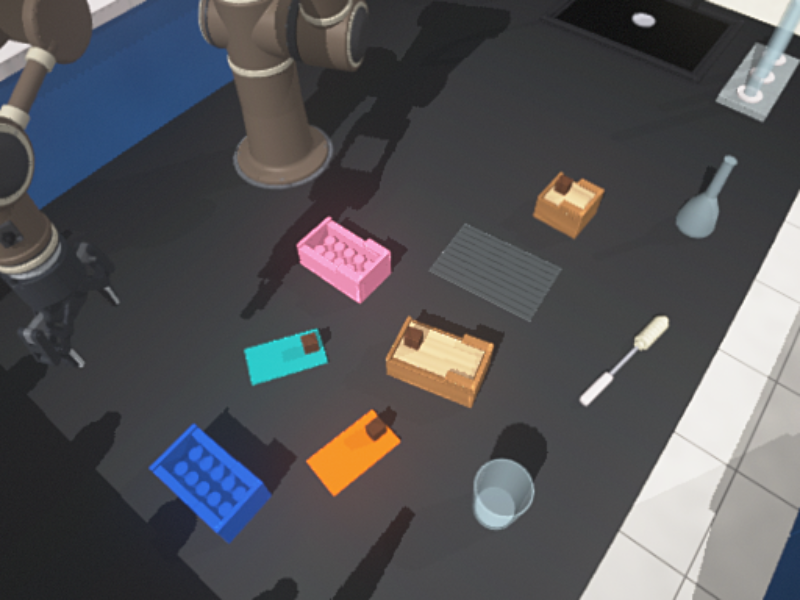

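View pics/b.png

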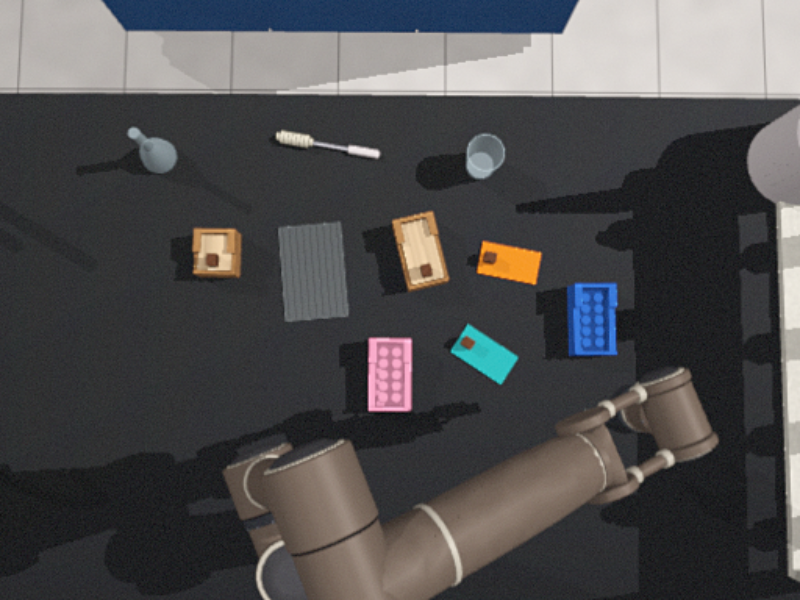

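The pictures (800x600) show these candidates:
- **Long wooden box:** top (420,250), scene (440,360). Natural wood and the longer one, so this is the one meant.
- **Short wooden box:** top (217,253). To be left shut.
- **Look-alikes:** blue and pink boxes at (592,320) and (390,375), orange and turquoise lids at (510,262) and (485,353).
- **Mat:** top (313,272).

Run:
```python
from h import *
import pickle;a,b=pickle.load(open("f0.pkl","rb"))
im=b["frame"];hsv=cv2.cvtColor(im,cv2.COLOR_BGR2HSV)
c=im[125:200,110:300];cv2.imwrite("pics/c.png",cv2.resize(c,(760,300),interpolation=cv2.INTER_CUBIC))
w=((hsv[...,0]>5)&(hsv[...,0]<28)&(hsv[...,1]>50)&(hsv[...,2]>70)).astype(np.uint8)
w[:, 300:]=0; w[:120]=0;w[200:]=0
w=cv2.morphologyEx(w,cv2.MORPH_CLOSE,np.ones((9,9)))
for x in cv2.findContours(w,0,2)[0]:
    if cv2.contourArea(x)>300:
        r=cv2.minAreaRect(x);P=np.array([onplane(b,*p,0.066) for p in cv2.boxPoints(r)])
        print("wood",r,np.round(P[:,:2],4).tolist(),P.mean(0))
g=hsv[...,2].astype(int); 
m=np.zeros(g.shape,np.uint8);m[135:210,172:228]=1
m=((g>52)&(m>0)).astype(np.uint8);m=cv2.morphologyEx(m,cv2.MORPH_CLOSE,np.ones((5,5)));m=cv2.morphologyEx(m,cv2.MORPH_OPEN,np.ones((7,7)))
x=max(cv2.findContours(m,0,2)[0],key=cv2.contourArea);r=cv2.minAreaRect(x)
P=np.array([onplane(b,*p,0.003) for p in cv2.boxPoints(r)]);print("mat",r,np.round(P[:,:2],4).tolist(),P.mean(0), np.linalg.norm(np.diff(P,axis=0),axis=1))
# grip
d=np.zeros(g.shape,np.uint8);d[160:182,262:282]=1
print(g[160:182,262:284])
```

```text
wood ((138.5, 161.0), (32.0, 31.0), 90.0) [[0.6316, 0.2637], [0.6324, 0.161], [0.5259, 0.1583], [0.525, 0.2605]] [0.57870077 0.21089144 0.066     ]
wood ((268.7475280761719, 160.17703247070312), (47.754703521728516, 28.286357879638672), 76.75948333740234) [[0.6513, -0.1548], [0.6739, -0.2458], [0.5192, -0.2824], [0.497, -0.192]] [ 0.58534142 -0.21874478  0.066     ]
mat ((199.5, 172.0), (74.0, 55.0), 90.0) [[0.6799, 0.1128], [0.6815, -0.077], [0.426, -0.0802], [0.4244, 0.1071]] [0.55296056 0.01568542 0.003     ] [0.18977341 0.25550408 0.18734128]
[[235 226 232 232 231 228 234 238 238 234 224 224 229 233 230 229 233 236
  190 181 150  77]
 [238 227 229 233 231 228 233 236 240 237 224 226 228 230 230 229 230 235
  198 179 172  91]
 [239 231 228 233 231 229 229 236 241 238 227 223 226 228 231 229 228 237
  209 172 187 107]
 [239 232 228 231 234 229 229 235 240 239 231 222 225 231 233 230 230 234
  218 178 182 125]
 [239 235 226 231 235 229 228 234 238 240 235 221 224 228 233 231 230 234
  237 189 178 150]
 [239 237 227 230 233 230 230 234 238 241 237 224 224 226 231 231 229 230
  238 20
[... 799 characters left out ...]
0 109 107 116 150 215 223 221
  220 219 235 209]
 [197 195 196 195 192 189 188 151 104 116 111 111 103 104 129 211 222 223
  221 219 225 213]
 [190 197 196 194 194 189 187 173 102  91  93 105 102 111 156 211 222 223
  224 221 231 224]
 [162 193 193 194 194 192 187 188 150 115 158 170 185 195 209 218 225 218
  214 210 221 202]
 [142 194 195 192 193 209 206 207 214 198 224 237 236 228 207 202 217 189
  169 143 148 172]
 [139 203 216 214 216 239 239 238 238 226 212 222 214 190 155 139 156 167
  177 178 167 170]
 [147 217 244 248 243 234 224 225 221 196 160 152 164 168 180 178 170 168
  175 179 145 113]
 [144 177 224 235 229 199 164 165 175 204 196 187 182 173 172 172 140 111
  109 101  94  83]]
```

View pics/c.png

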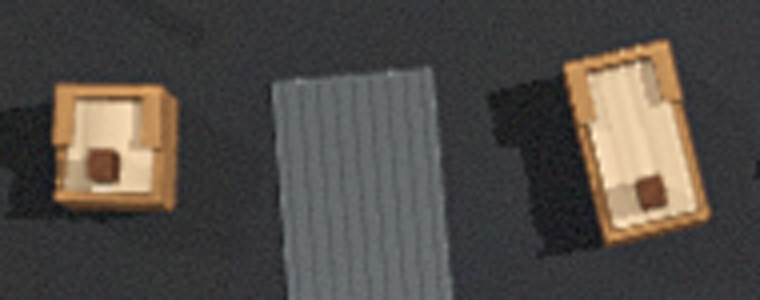

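```bash
cat >> h.py <<'E'
def delta(x,y,z,yaw):
    s=bot.get_state();R=np.array(s["eef_rot"]);d=R.T@(np.array([x,y,z])-s["tcp_pos"])
    t=np.degrees(np.arctan2(R[1,0],R[0,0]))
    print("t",s["clock"],"pos",np.round(s["tcp_pos"],4),"yaw",round(t,2),"move",np.round(d/0.03,3),"spin",round(-(yaw-t)/5,3))
E
python3 - <<'E'
from h import *
w=grab("wrist");print(np.round(w["hand_eye"],3).tolist(),w["intrinsics"],w["k1"])
delta(.52,-.22,.25,13.5)
E
```

```text
[[0.001, -0.948, -0.319, 0.081], [1.0, 0.001, 0.0, -0.001], [0.0, -0.319, 0.948, -0.143], [0.0, 0.0, 0.0, 1.0]] [[290.91675532   0.         254.69564117]
 [  0.         290.91675532 191.60671034]
 [  0.           0.           1.        ]] 0.01633428681410003
t 0.15 pos [ 0.2748 -0.5606  0.2303] yaw 26.12 move [12.336 -6.598 -0.643] spin 2.523
```

{"method": "apply_moves", "body": {
  "targets": [
    [40,14.5,-7.3,-0.65,2.5],
    [40,14.5,-7.3,-0.65,2.5],
    [40,14.5,-7.3,-0.65,2.5],
    [40,14.5,-7.3,-0.65,2.5],
    [40,14.5,-7.3,-0.65,2.5]
  ],
  "squeeze": 25
}}

```text
clock: 0.57
tcp_pos: [0.4012, -0.3938, 0.2393]
eef_rot: [[0.972, 0.235, -0.0], [0.235, -0.972, 0.0], [-0.0, -0.001, -1.0]]
force: [1.3, 0.0, 0.8]
opening: 0.468
grasp_force: 0.0
```

Run:
```python
from h import *
delta(.57,-.17,.25,13.5)
```

```text
t 0.5667 pos [ 0.4012 -0.3938  0.2393] yaw 13.57 move [ 7.219 -5.931 -0.355] spin 0.013
```

{"method": "apply_moves", "body": {
  "targets": [
    [40,7.0,-5.8,-0.3,0],
    [40,7.0,-5.8,-0.3,0],
    [40,7.0,-5.8,-0.3,0],
    [40,7.0,-5.8,-0.3,0],
    [40,7.0,-5.8,-0.3,0]
  ]
}}

```text
clock: 0.98
tcp_pos: [0.5259, -0.2267, 0.2463]
eef_rot: [[0.972, 0.235, -0.0], [0.235, -0.972, 0.0], [-0.0, -0.0, -1.0]]
force: [0.7, -0.1, 0.1]
opening: 0.467
grasp_force: 0.0
```

{"method": "apply_moves", "body": {
  "targets": [
    [36,1.5,-1.0,0,0],
    [36,1.5,-1.0,0,0],
    [36,1.5,-1.0,0,0],
    [36,1.5,-1.0,0,0]
  ]
}}

```text
clock: 1.32
tcp_pos: [0.5617, -0.1884, 0.2459]
eef_rot: [[0.971, 0.237, -0.002], [0.237, -0.971, -0.0], [-0.002, -0.0, -1.0]]
force: [0.1, -0.2, 0.0]
opening: 0.421
grasp_force: 0.0
```

Run:
```python
from h import *
delta(.57,-.17,.25,13.5)
w=grab("wrist");import pickle;pickle.dump(w,open("w1.pkl","wb"))
cv2.imwrite("pics/d.png",cv2.resize(w["frame"],(800,600)))
delta(.57,-.17,.25,13.5)
```

```text
t 1.3167 pos [ 0.5617 -0.1884  0.2459] yaw 13.73 move [ 0.414 -0.532 -0.137] spin 0.047
t 1.3667 pos [ 0.5612 -0.1893  0.2459] yaw 13.64 move [ 0.437 -0.555 -0.136] spin 0.027
```

View pics/d.png

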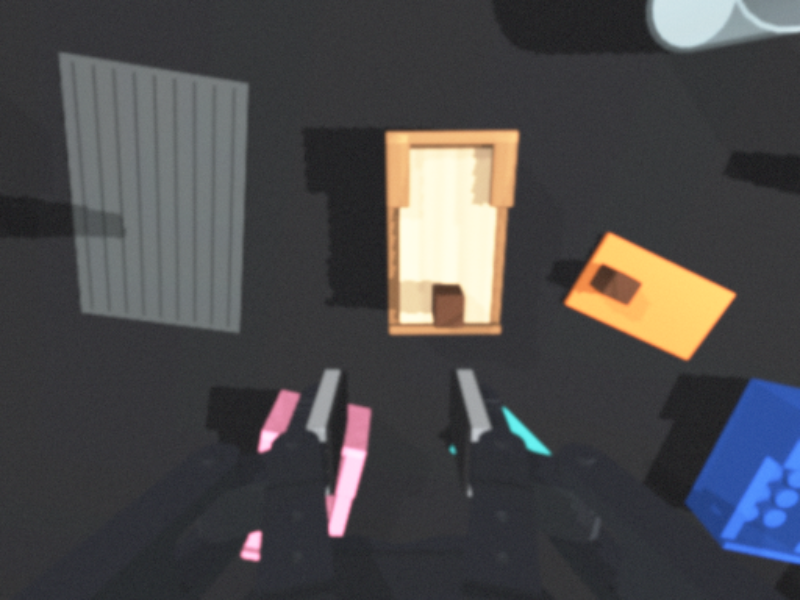

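The wrist view shows the mat with corners (60,53), (248,84), (240,331) and (82,312). The long box spans (386,131) to (518,131) at the tail and (390,333) to (501,333) at the lip, with the grip at (448,305). Orange lid (650,295), blue and pink boxes and the turquoise lid are the decoys.

```bash
cat > m.py <<'E'
from h import *
import pickle,sys;w=pickle.load(open("w1.pkl","rb"))
im=w["frame"];hsv=cv2.cvtColor(im,cv2.COLOR_BGR2HSV).astype(int)
g=cv2.GaussianBlur(cv2.cvtColor(im,cv2.COLOR_BGR2GRAY),(3,3),0)
m=cv2.cornerSubPix(g,(np.array([[60,53],[248,84],[240,331],[82,312]])*.64-.18).astype(np.float32).reshape(-1,1,2),(4,4),(-1,-1),(3,30,.01))[:,0]
P=np.array([onplane(w,*p,.003) for p in m]);print("mat",m.round(1).tolist(),P[:,:2].round(4).tolist(),P.mean(0).round(4),[round(float(np.linalg.norm(P[i]-P[i-1])),4) for i in range(4)])
for d in (P[1]-P[2],P[0]-P[3]):print("yaw",np.degrees(np.arctan2(d[1],d[0])))
q=(np.array([[386,131],[518,131],[501,333],[390,333]])*.64-.18).astype(np.float32).reshape(-1,1,2)
q=cv2.cornerSubPix(g,q,(3,3),(-1,-1),(3,30,.01))[:,0]
for z in (.066,.057):
    Q=np.array([onplane(w,*p,z) for p in q]);print("box",z,q.round(1).tolist(),Q[:,:2].round(4).tolist(),"tail mid",Q[:2].mean(0).round(4),"lip mid",Q[2:].mean(0).round(4))
    for d in (Q[0]-Q[3],Q[1]-Q[2]):print("yaw",np.degrees(np.arctan2(d[1],d[0])),np.linalg.norm(d))
    print("w",np.linalg.norm(Q[0]-Q[1]),np.linalg.norm(Q[2]-Q[3]))
v=hsv[...,2]; k=((v<135)&(hsv[...,1]>60)).astype(np.uint8);k[:178]=0;k[209:]=0;k[:,:268]=0;k[:,308:]=0
c=max(cv2.findContours(k,0,2)[0],key=cv2.contourArea);print("grip bbox",cv2.boundingRect(c))
cv2.imwrite("pics/e.png",cv2.resize(im[75:220,235:340],None,fx=4,fy=4,interpolation=cv2.INTER_CUBIC))
E
python3 m.py
```

```text
mat [[37.29999923706055, 33.20000076293945], [158.39999389648438, 53.099998474121094], [152.5, 212.5], [52.20000076293945, 199.8000030517578]] [[0.6434, 0.0932], [0.657, -0.0459], [0.4488, -0.0653], [0.435, 0.073]] [0.546  0.0138 0.003 ] [0.2095, 0.1397, 0.2091, 0.1389]
yaw 5.323345228651533
yaw 5.5487219742486396
box 0.066 [[246.60000610351562, 84.4000015258789], [331.20001220703125, 83.5], [320.20001220703125, 212.6999969482422], [248.8000030517578, 213.1999969482422]] [[0.647, -0.1584], [0.6686, -0.2435], [0.5277, -0.2771], [0.5067, -0.1942]] tail mid [ 0.6578 -0.2009  0.066 ] lip mid [ 0.5172 -0.2357  0.066 ]
yaw 14.3083825322213 0.14477560882802332
yaw 13.433538002159045 0.14486388875307527
w 0.08771307760457894 0.08550133388906317
box 0.057 [[246.60000610351562, 84.4000015258789], [331.20001220703125, 83.5], [320.20001220703125, 212.6999969482422], [248.8000030517578, 213.1999969482422]] [[0.6472, -0.1582], [0.6694, -0.2455], [0.5246, -0.2801], [0.503, -0.1949]] tail mid [ 0.6583 -0.2018  0.057 ] lip mid [ 0.5138 -0.2375  0.057 ]
yaw 14.308382532221303 0.14881851931996543
yaw 13.433538002159029 0.14890926449339806
w 0.09016249656816507 0.0878889891208623
grip bbox (277, 182, 19, 26)
```

View pics/e.png

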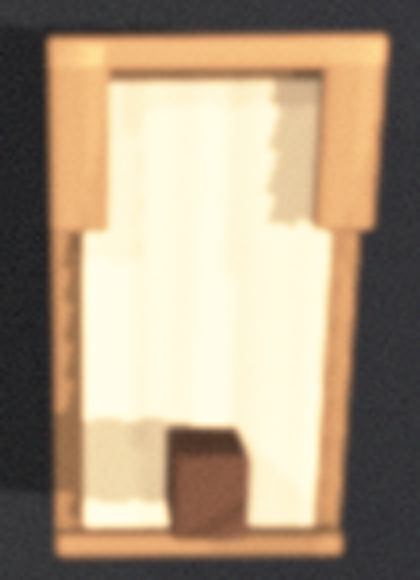

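The crop confirms it: a natural-wood long box, flanges at the tail end (top), and a brown grip whose top face is centred near crop (208,495), beside the lip.

Run:
```python
from h import *
import pickle;w=pickle.load(open("w1.pkl","rb"))
for p in [(208.5,495),(173,457),(247,457),(243,535),(170,535)]:
    print(onplane(w,235+p[0]/4-.4,75+p[1]/4-.4,.0845).round(4))
delta(.5412,-.2303,.11,14)
```

```text
[ 0.5418 -0.2296  0.0845]
[ 0.5502 -0.2171  0.0845]
[ 0.555  -0.2368  0.0845]
[ 0.5326 -0.2422  0.0845]
[ 0.5277 -0.2223  0.0845]
t 1.3667 pos [ 0.5612 -0.1893  0.2459] yaw 13.64 move [-0.962  1.172  4.533] spin -0.073
```

{"method": "apply_moves", "body": {
  "targets": [
    [34,-0.96,1.17,3,0],
    [34,-0.96,1.17,4.5,0],
    [34,-0.96,1.17,4.5,0],
    [34,-0.96,1.17,4.5,0],
    [34,-0.96,1.17,4.5,0]
  ]
}}

```text
clock: 1.78
tcp_pos: [0.5357, -0.2301, 0.1055]
eef_rot: [[0.973, 0.231, -0.012], [0.232, -0.973, 0.005], [-0.01, -0.008, -1.0]]
force: [-0.4, 1.3, 0.4]
opening: 0.4
grasp_force: 0.0
```

Run:
```python
from h import *
delta(.5415,-.2300,.061,14)
s=bot.get_state();print(s["opening"]*85.4,s["force"])
w=grab("wrist");cv2.imwrite("pics/f.png",w["frame"])
delta(.5415,-.2300,.061,14)
```

```text
t 1.7833 pos [ 0.5357 -0.2301  0.1055] yaw 13.39 move [0.204 0.052 1.48 ] spin -0.122
34.16982823392976 [-0.44227761  1.320099    0.41320681]
t 1.8333 pos [ 0.5385 -0.2306  0.1086] yaw 13.41 move [0.112 0.011 1.586] spin -0.118
```

View pics/f.png

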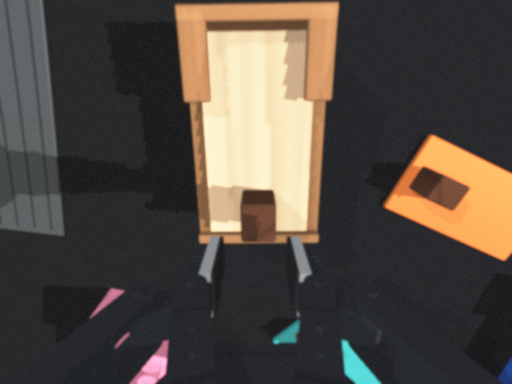

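The wrist view (512x384) shows the fingers at (212,258) and (299,258), with the grip at columns 241–275 centred between them. The box is square to the tool.

{"method": "apply_moves", "body": {
  "targets": [
    [34,0,0,0.5,-0.12],
    [34,0,0,1.0,-0.12],
    [34,0,0,1.2,-0.12],
    [34,0,0,1.2,-0.12],
    [34,0,0,1.2,-0.12]
  ]
}}

```text
clock: 2.25
tcp_pos: [0.5431, -0.2305, 0.077]
eef_rot: [[0.969, 0.245, 0.002], [0.245, -0.969, -0.001], [0.002, 0.001, -1.0]]
force: [0.0, 0.2, -0.9]
opening: 0.403
grasp_force: 0.0
```

Run:
```python
from h import *
delta(.5415,-.2300,.061,14)
print(bot.get_state()["force"])
```

```text
t 2.25 pos [ 0.5431 -0.2305  0.077 ] yaw 14.19 move [-0.048 -0.029  0.534] spin 0.038
[ 0.00952138  0.15870841 -0.88907787]
```

{"method": "apply_moves", "body": {
  "targets": [
    [34,-0.05,0,0.3,0],
    [34,-0.05,0,0.5,0],
    [34,-0.05,0,0.52,0],
    [34,-0.05,0,0.52,0]
  ]
}}

```text
clock: 2.58
tcp_pos: [0.5402, -0.2298, 0.0593]
eef_rot: [[0.969, 0.246, -0.001], [0.246, -0.969, 0.001], [-0.001, -0.001, -1.0]]
force: [-0.4, -0.3, -1.1]
opening: 0.398
grasp_force: 0.0
```

{"method": "apply_moves", "body": {
  "targets": [
    [26,0,0,0,0],
    [20,0,0,0,0],
    [18,0,0,0,0],
    [18,0,0,0,0],
    [18,0,0,0,0]
  ],
  "squeeze": 25
}}

```text
clock: 3.0
tcp_pos: [0.5409, -0.2302, 0.06]
eef_rot: [[0.969, 0.246, 0.0], [0.246, -0.969, -0.0], [0.0, 0.0, -1.0]]
force: [0.0, -0.8, -0.5]
opening: 0.256
grasp_force: 25.2
```

{"method": "apply_moves", "body": {
  "targets": [
    [18,0.03,0,-0.08,0],
    [18,0.05,0,-0.16,0],
    [18,0.07,0,-0.24,0],
    [18,0.09,0,-0.34,0],
    [18,0.09,0,-0.34,0]
  ]
}}

```text
clock: 3.42
tcp_pos: [0.5435, -0.2293, 0.0703]
eef_rot: [[0.969, 0.246, 0.0], [0.246, -0.969, 0.0], [0.0, -0.0, -1.0]]
force: [1.6, 0.9, -5.3]
opening: 0.248
grasp_force: 24.8
```

Run:
```python
from h import *
w=grab("wrist");s=bot.get_state();print(s["tcp_pos"],s["force"],s["wrist_torque"],s["opening"]*85.4,s["grasp_force"])
cv2.imwrite("pics/g.png",cv2.resize(w["frame"][0:270,150:360],None,fx=2,fy=2))
```

```text
[ 0.54345075 -0.22931965  0.07014068] [ 1.18182148  0.20175741 -2.73514559] [-0.05883543 -0.03335078 -0.0092958 ] 21.39591530295606 24.9852392077446
```

View pics/g.png

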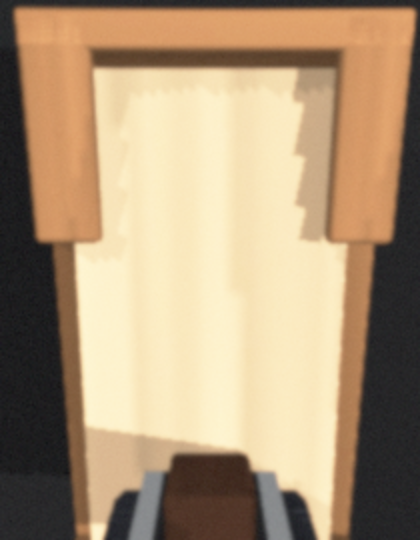

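The crop shows the grip held between the pads at (210,500), and the lid tipped up with its tail still under the flanges. Next is the slide out.

{"method": "apply_moves", "body": {
  "targets": [
    [18,-0.15,0,0,0],
    [18,-0.35,0,0,0],
    [18,-0.55,0,0,0],
    [18,-0.75,0,0,0],
    [18,-0.75,0,0,0]
  ]
}}

```text
clock: 3.88
tcp_pos: [0.5197, -0.2352, 0.07]
eef_rot: [[0.97, 0.245, -0.002], [0.245, -0.97, 0.0], [-0.002, -0.001, -1.0]]
force: [-0.0, -0.2, -0.9]
opening: 0.255
grasp_force: 25.2
```

{"method": "apply_moves", "body": {
  "targets": [
    [18,-0.25,0,0,0],
    [18,-0.5,0,0,0],
    [18,-0.75,0,0,0],
    [18,-0.9,0,0,0],
    [18,-0.9,0,0,0]
  ]
}}

```text
clock: 4.3
tcp_pos: [0.4939, -0.2417, 0.0698]
eef_rot: [[0.97, 0.245, -0.001], [0.245, -0.97, 0.001], [-0.001, -0.001, -1.0]]
force: [0.2, 0.9, -1.1]
opening: 0.249
grasp_force: 25.2
```

{"method": "apply_moves", "body": {
  "targets": [
    [18,-0.2,0,-0.05,0],
    [18,-0.4,0,-0.1,0],
    [18,-0.6,0,-0.15,0],
    [18,-0.8,0,-0.2,0],
    [18,-0.8,0,-0.2,0]
  ]
}}

```text
clock: 4.72
tcp_pos: [0.4709, -0.2477, 0.0763]
eef_rot: [[0.97, 0.245, -0.001], [0.245, -0.97, 0.0], [-0.001, -0.0, -1.0]]
force: [-0.5, 0.5, -0.7]
opening: 0.255
grasp_force: 25.2
```

{"method": "apply_moves", "body": {
  "targets": [
    [18,0,0,0,0],
    [18,0,0,-0.3,0],
    [18,0,0,-0.8,0],
    [18,0,0,-1.5,0],
    [18,0,0,-2.2,0]
  ],
  "squeeze": 50
}}

```text
clock: 5.13
tcp_pos: [0.472, -0.2472, 0.1428]
eef_rot: [[0.969, 0.246, -0.001], [0.246, -0.969, 0.001], [-0.001, -0.001, -1.0]]
force: [1.2, -0.9, -0.3]
opening: 0.247
grasp_force: 54.5
```

Run:
```python
from h import *
w=grab("wrist");a=grab("scene")
c=a["frame"][130:290,150:390]
im=np.hstack([cv2.resize(w["frame"],(427,320)),cv2.resize(c,(373,320))[:, :]])
cv2.imwrite("pics/i.png",im)
s=bot.get_state();print(s["force"],s["grasp_force"])
b=np.radians(5.4)
gx,gy=.546-.045*np.cos(b),.0138-.045*np.sin(b)
delta(gx,gy,.14,5.4)
```

```text
[ 1.52950159 -0.77507503 -0.62774733] 54.65872943401337
t 5.2333 pos [ 0.4756 -0.2494  0.1466] yaw 14.24 move [ 2.95  -8.159  0.184] spin 1.767
```

View pics/i.png

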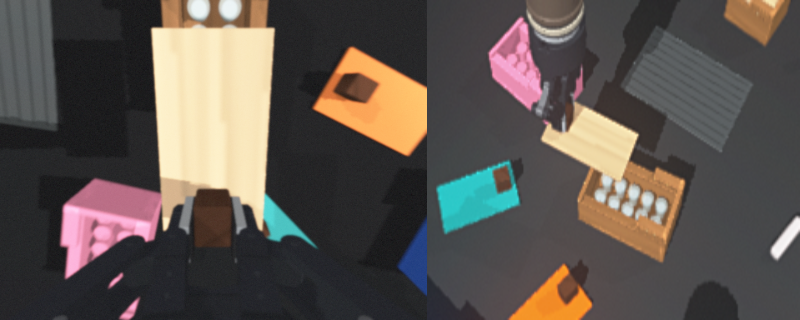

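The lid is free of the box and held by the grip. The wrist half shows the lid at (213,130) and the grip at (212,218). The scene half shows the long box open with eggs inside and the lid clear of it. Next: carry it to the mat.

{"method": "apply_moves", "body": {
  "targets": [
    [18,0.3,-0.8,0.0,0.2],
    [18,0.7,-2.0,0.0,0.5],
    [18,1.15,-3.2,0.0,0.8],
    [18,1.6,-4.4,0.0,1.1],
    [18,2.0,-5.6,0.0,1.4]
  ]
}}

```text
clock: 5.65
tcp_pos: [0.4888, -0.0682, 0.1416]
eef_rot: [[0.992, 0.124, -0.0], [0.124, -0.992, 0.0], [-0.0, -0.0, -1.0]]
force: [1.8, -0.5, -1.3]
opening: 0.243
grasp_force: 54.6
```

{"method": "apply_moves", "body": {
  "targets": [
    [18,0.5,-1.0,0.0,0.2],
    [18,0.75,-1.8,0.0,0.3],
    [18,0.9,-2.4,0.0,0.35],
    [18,0.9,-2.4,0.0,0.35],
    [18,0.9,-2.4,0.0,0.35]
  ]
}}

```text
clock: 6.07
tcp_pos: [0.5064, 0.0058, 0.1415]
eef_rot: [[0.995, 0.098, -0.001], [0.098, -0.995, -0.0], [-0.001, 0.0, -1.0]]
force: [-0.4, -0.2, -1.2]
opening: 0.249
grasp_force: 54.6
```

```bash
cat > g.py <<'E'
from h import *
b=np.radians(5.4)
gx,gy=.546-.045*np.cos(b),.0138-.045*np.sin(b)
delta(gx,gy,.04,5.4)
E
python3 g.py
```

```text
t 6.0667 pos [0.5064 0.0058 0.1415] yaw 5.63 move [-0.155 -0.143  3.382] spin 0.046
```

{"method": "apply_moves", "body": {
  "targets": [
    [18,-0.1,-0.1,1.0,0],
    [18,-0.1,-0.1,2.0,0],
    [18,-0.15,-0.14,3.0,0],
    [18,-0.15,-0.14,3.6,0],
    [18,-0.15,-0.14,3.6,0]
  ]
}}

```text
clock: 6.48
tcp_pos: [0.497, 0.0077, 0.0297]
eef_rot: [[0.996, 0.094, -0.01], [0.094, -0.996, 0.0], [-0.01, -0.001, -1.0]]
force: [-0.0, 0.4, -1.3]
opening: 0.247
grasp_force: 54.6
```

```bash
python3 g.py
python3 - <<'E'
from h import *
w=grab("wrist");import pickle;pickle.dump(w,open("w2.pkl","wb"))
cv2.imwrite("pics/j.png",cv2.resize(w["frame"],(800,600)));print(bot.get_state()["force"])
E
```

```text
t 6.4833 pos [0.497  0.0077 0.0297] yaw 5.39 move [ 0.142 -0.049 -0.345] spin -0.002
[ 0.0058546  -0.00665157 -1.49952008]
```

View pics/j.png

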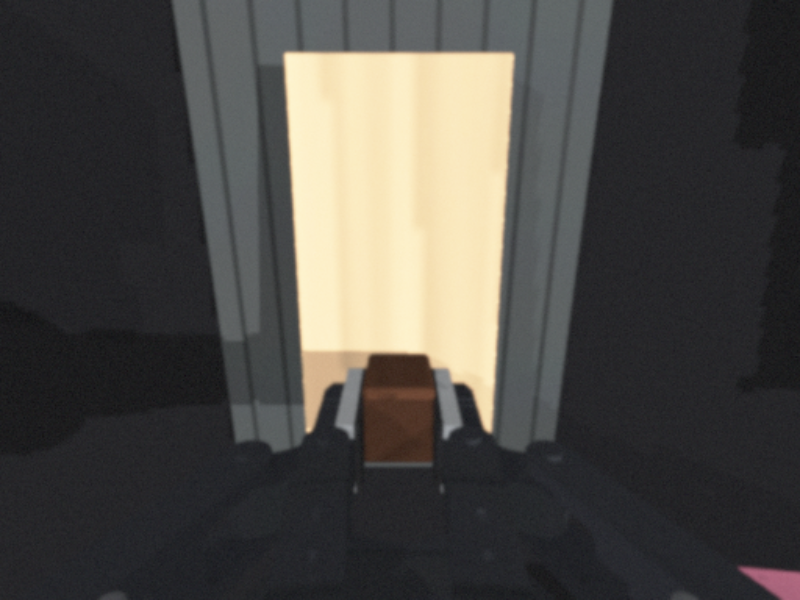

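The wrist view shows the lid, (285,53) to (513,53) at the tail, centred on the mat's width and parallel to the ribs. Lowering with a light grip so the lid can pivot flat.

{"method": "apply_moves", "body": {
  "targets": [
    [18,0,0,0,0],
    [18,0,0,0.2,0],
    [18,0,0,0.3,0],
    [18,0,0,0.4,0],
    [18,0,0,0.5,0]
  ],
  "squeeze": 22
}}

```text
clock: 6.95
tcp_pos: [0.5026, 0.0085, 0.0197]
eef_rot: [[0.995, 0.095, 0.002], [0.095, -0.995, -0.0], [0.002, 0.0, -1.0]]
force: [-2.4, -1.0, 3.5]
opening: 0.248
grasp_force: 55.2
```

```bash
python3 g.py
cat > l.py <<'E'
from h import *
w=grab("wrist");im=w["frame"]
hsv=cv2.cvtColor(im,cv2.COLOR_BGR2HSV);k=((hsv[...,0]>8)&(hsv[...,0]<30)&(hsv[...,1]>35)&(hsv[...,2]>150)).astype(np.uint8);k[:,:150]=0;k[:,370:]=0;k[240:]=0
c=max(cv2.findContours(k,0,2)[0],key=cv2.contourArea);x,y,W,H=cv2.boundingRect(c)
top=[np.array([*onplane(w,u,y-.5,.008)]) for u in (x,x+W-1)]
print(x,y,W,H,top,"width",np.linalg.norm(top[0]-top[1]))
b=np.radians(5.4);R=np.array([[np.cos(b),-np.sin(b)],[np.sin(b),np.cos(b)]])
t=(top[0]+top[1])[:2]/2;print("lid mid rel. mat, mat axes (mm):",1e3*(R.T@(t-[.546,.0138])-[.065,0]),"yaw",np.degrees(np.arctan2(*(top[0]-top[1])[:2]))*-1)
E
python3 l.py
```

```text
t 6.95 pos [0.5026 0.0085 0.0197] yaw 5.47 move [-0.041 -0.039 -0.678] spin 0.013
181 32 149 208 [array([0.60751133, 0.05366771, 0.008     ]), array([ 0.61418595, -0.01556375,  0.008     ])] width 0.0695524648216078
lid mid rel. mat, mat axes (mm): [ 0.05509169 -0.87412792] yaw 5.506875408141851
```

{"method": "apply_moves", "body": {
  "targets": [
    [18,-0.02,0,0.06,0],
    [18,-0.04,0,0.12,0],
    [18,-0.05,0,0.17,0],
    [18,-0.05,0,0.17,0]
  ],
  "squeeze": 20
}}

```text
clock: 7.33
tcp_pos: [0.5012, 0.0084, 0.0145]
eef_rot: [[0.995, 0.095, 0.002], [0.095, -0.995, -0.0], [0.002, 0.0, -1.0]]
force: [-0.6, -0.8, 3.8]
opening: 0.244
grasp_force: 55.4
```

```bash
python3 g.py; python3 l.py
```

```text
t 7.3333 pos [0.5012 0.0084 0.0145] yaw 5.46 move [ 0.005 -0.039 -0.849] spin 0.012
178 26 155 214 [array([0.60761584, 0.05368881, 0.008     ]), array([ 0.61428797, -0.01554418,  0.008     ])] width 0.06955374839497631
lid mid rel. mat, mat axes (mm): [ 0.1598169  -0.86360202] yaw 5.504712161008048
```

{"method": "apply_moves", "body": {
  "targets": [
    [18,-0.01,0,0.04,0],
    [18,-0.01,0,0.04,0],
    [24,-0.01,0,0.04,0],
    [30,-0.01,0,0.04,0],
    [36,-0.01,0,0.04,0]
  ]
}}

```text
clock: 7.8
tcp_pos: [0.4995, 0.0086, 0.0122]
eef_rot: [[0.995, 0.095, -0.001], [0.095, -0.995, 0.0], [-0.001, -0.0, -1.0]]
force: [-0.7, 0.2, 0.8]
opening: 0.419
grasp_force: 0.0
```

{"method": "apply_moves", "body": {
  "targets": [
    [38,0,0,0,0],
    [38,0,0,-0.5,0],
    [38,0,0,-1.5,0],
    [38,0,0,-2.7,0],
    [38,0,0,-4,0]
  ]
}}

```text
clock: 8.22
tcp_pos: [0.4981, 0.0086, 0.1323]
eef_rot: [[0.995, 0.095, -0.005], [0.095, -0.995, 0.0], [-0.005, -0.001, -1.0]]
force: [0.6, 0.9, -0.0]
opening: 0.447
grasp_force: 0.0
```

{"method": "apply_moves", "body": {
  "targets": [
    [38,0,0,-1.2,0],
    [38,0,0,-2,0],
    [38,0,0,-2,0]
  ]
}}

```text
clock: 8.47
tcp_pos: [0.5046, 0.0082, 0.1991]
eef_rot: [[0.995, 0.095, 0.012], [0.095, -0.995, -0.001], [0.012, 0.002, -1.0]]
force: [1.1, -0.2, -0.8]
opening: 0.441
grasp_force: 0.0
```

```bash
python3 g.py; python3 l.py
python3 - <<'E'
from h import *
w=grab("wrist");a=grab("top")
c=a["frame"][110:260,70:370]
cv2.imwrite("pics/k.png",np.vstack([cv2.resize(w["frame"],(400,300)),cv2.resize(c,(400,200))]))
E
```

```text
t 8.4667 pos [0.5046 0.0082 0.1991] yaw 5.48 move [-0.175 -0.065  5.303] spin 0.015
221 70 67 119 [array([0.60840998, 0.05408038, 0.008     ]), array([ 0.61515558, -0.01566373,  0.008     ])] width 0.07006956707919575
lid mid rel. mat, mat axes (mm): [ 0.9997999  -0.80638608] yaw 5.524426320097248
```

View pics/k.png

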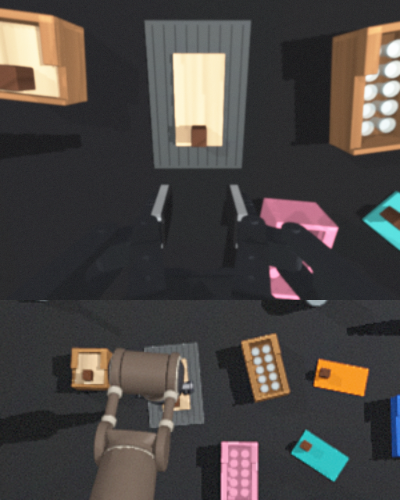

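The view shows the lid at (198,100), flat and grip up, about 1 mm off the mat's centre. The long box is open, the short box is still shut, and the fingers are clear. Handing in.

```bash
python3 -c "
from bench import job
print(job.finish_job())"
```

```text
the job is handed in; nothing more can be done
None
```

The long box is open and its lid lies flat, grip up, about 1 mm from the middle of the mat; the short box was left shut, and I handed the job in at about 8.6 s of the 38 s allowed.

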